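# Press a cast tube carrier onto the tag reader and hold it

### The arm

A 6-joint arm with a two-finger parallel gripper is mounted at the origin on the work surface. World frame = base frame: x ahead of the robot, y to its left, z up, the work surface at z = 0. Lengths are in m, angles in rad, forces in N, time in s.
With the tool pointing down it reaches from about 0.325 to 0.775 m from the base axis. Payload 9.3 kg.
Tool frame: the origin (TCP) lies between the finger pads; the fingertips stand 11 mm ahead of it and the grasp point (between the pads) lies 8 mm behind it (tips_ahead is the distance from the TCP to the fingertips, in m); x points along the fingers, y is the direction in which the jaws open and shut, and the axes are right-handed (so a half turn about x gives the same grasp; the last joint's range is limited). The gripper opens to 85 mm and grips with 20 to 120 N. Pads are 22 mm wide; open, the fingers measure 114 mm over their backs; the gripper's body (76 mm by 85 mm) begins 54 mm behind the grasp point. The pads swing forward as they close: fully open they stand 13 mm farther back than shut.
Start: joints at [-1.329, 0.259, 0.021, 1.334, 0, 1.418], TCP at [0.212, -0.508, 0.242] pointing down, gripper open.
Joint ranges: [-3.04, 3.04], [-0.91, 1.82], [-1.04, 1.36], [-1.92, 1.95], [-1.52, 1.45], [-3.14, 3.14]. Speed limits (rad/s): [2.22, 2.22, 2.79, 3.14, 3.14, 3.14].

### API

Orientations are given as a rotation vector (axis times angle).
In Python, from cell import get_obs, read_camera, sign_off, tips_ahead gives the robot as it stands. The module is installed in compiled form; this text tells all that it offers.
- The arm moves only by the tool move_arm, never from a script. Its argument "deltas" is a list that holds one entry, the list of rows, each a list of 5 numbers: the finger opening in cm, from 0 to 8.54, then the shift along the tool's x, y, z in cm, then the turn about the tool's x in degrees. A call has 1 to 5 rows; each row shifts and turns the pose as measured when the row begins, along the tool's axes as they then stand; what a row does not reach is not made up. A row lasts 1/10 s, in which the tool goes at most 50 mm and 8.59 degrees, less where a joint would pass 70% of its speed; a pose out of reach is approached as far as the arm can. A call with a gripper value outside its range is refused whole. The fingers move at their own pace and stop on an object; "grip_force" is the grip in N (left out, the last holds). Time passes only in rows, so rows that do not move let the fingers close. It gives the time, the measured TCP pose, the force and the opening at its end, in the units of the state.
- get_obs(): the state, without advancing time (a new reading comes with each control period).
- read_camera(name): name is "side" or "top"; returns a dict with "pixels" (400x640x3 uint8, red, green, blue), "camera_matrix" (3x3 intrinsics, pixels), "dist" ([k1, k2, p1, p2, k3] as OpenCV has them; the pictures are not rectified), "R" (3x3) and "t" (3): a world point X has camera coordinates R X + t. Camera axes: x right, y down, z forward; pixel columns grow to the right and rows downward; lengths in m; the calibration is good to about 2 mm. A picture is of the moment at which its call begins. There is no depth.
- sign_off(): hands the job in, once; it reports no verdict.
The state is a dict: "t": time; "q": joint angles; "joint_velocities": joint speeds; "joint_torque": joint torques, N m; "eef_pos": TCP position; "tool_rot": TCP orientation; "force": force on the tool from outside, world axes, zero at the start; "torque": the same for the moment, N m; "opening": opening from 0.0 (shut) to 1.0 (fully open).
Only numpy, scipy, OpenCV 4.12 (cv2) and the standard library are available. Lean on these libraries where they do the work, as an engineer would, in place of code of your own. Each camera call takes 0.05 s, during which the arm holds its last target. There are 200 camera calls.

### The job

Lift the tube carrier (the casting with the upright neck) out of its open mould and set it upright, foot down and centred, on the tag reader's sprung plunger. Press it down, without ramming it, until the foot meets the steel stop face all round, and finish while still holding it down there. Leave the flat blank in the mould and do not disturb the other things on the bench.

Things in the scene. Friction and masses are not known exactly. Their poses are not given: they have to be found in the camera images.
- carrier_mid (a point): The tube carrier, a rigid white plastic casting, 50 to 100 g, 56 mm high in all: a round foot (52 mm diameter, 16 mm high) with a round neck (30 mm diameter, 40 mm high) standing on its middle, dark bore mark on top. It starts foot down in one of the mould's two cavities, foot on the cavity floor, either cavity. This point is on its axis, 28 mm above the underside of the foot and 28 mm below the top of the neck; z is up along the neck; its yaw means nothing.
- carrier: The same tube carrier; origin at the centre of the underside of its foot.
- mould: Open aluminium casting mould fixed to the bench, 84 mm along its x, 164 mm along its y, 24 mm high. Two round cavities, 56 mm diameter, 12 mm deep, centred 40 mm either side of its centre along its y. Origin at the centre of its underside. Mould and reader may each stand to the left or to the right.
- blank: Flat white blank casting in the mould's other cavity: a plain disc, 52 mm diameter, 16 mm high, without a neck. Stays in the mould. Origin at the centre of its underside.
- stop_centre (a point): Centre of the tag reader's stop face, in the plane of the face, 60 mm above the bench; z is up. The stop face is the flat top of a fixed steel disc, 72 mm diameter; the plunger comes up through its middle.
- reader_stop: The fixed steel stop disc of the tag reader (8 mm thick) on its round column and 110 x 110 x 22 mm grey base; origin on the bench under its centre.
- plunger (a joint): How far the reader's sprung plunger is pressed down, in m: 0 fully out, its flat top (20 mm diameter) 14 mm above the stop face; 0.014 when its top is level with the stop face, where a carrier foot meets the hard stop. It pushes up with about 3.2 N at 0, rising 0.4 N per mm to about 8.8 N at 0.014, so it lifts a carrier that is let go.
- vial_near: Bystander: small glass vial with white cap, 28 mm diameter, 46 mm high, standing between mould and reader on the robot's side. Origin at the centre of its underside.
- vial_far: Bystander: a like vial farther from the robot. Origin at the centre of its underside.
- jar: Bystander: jar, 52 mm diameter, 70 mm high, at the far side. Origin at the centre of its underside.
- forceps: Bystander: steel forceps lying at the far side, 120 mm long, 6 mm high. Origin at the middle of its underside.
Mind the look-alikes: they are no part of the job. Leave any green look-alike of the carrier alone.

How it is judged:
By the outcome, as a careful person would: the job done as asked, in the order asked, and still so for the second after the job is handed in, while the arm keeps its last pose, push and grip.
It also fails if it takes over 48 s, if anything falls off the work surface, if the arm or the gripper's body presses on something with over 40 N, if the wrist force passes 120 N, or if a joint passes its speed limit or range.

## Working session

There is one attempt and no reset: what is moved stays moved. The work goes in short steps, Python scripts to look and compute and a tool call to move; the robot and the scene stay as the last step left them, time stands still between calls to the robot, and variables do not carry over. Pictures are saved under pics/ and viewed, about 8 in all and at most 12, crops included, and the job is handed in when it is done.

Besides the shell and the picture viewer there is one more tool, called as name(argument=value, ...) on one line, values as JSON. move_arm: Moves the arm, as the interface text tells. Its arguments: {"type":"object","properties":{"deltas":{"type":"array","items":{"type":"array","items":{"type":"array","items":{"type":"number"}}}},"grip_force":{"type":"number"}},"required":["deltas"]}

```bash
mkdir -p pics; python3 - <<'E'
from cell import *
import cv2,numpy as np
o=get_obs();print({k:np.round(v,3).tolist() for k,v in o.items()},tips_ahead)
for n in("top","side"):
    c=read_camera(n);cv2.imwrite(f"pics/{n}0.png",c["pixels"][:,:,::-1])
    print(n,np.round(-c["R"].T@c["t"],3),np.round(c["R"],2).tolist(),np.round(c["camera_matrix"],1).tolist(),c["dist"])
E
```

```text
{'t': 0.0, 'q': [-1.329, 0.259, 0.021, 1.334, -0.0, 1.418], 'joint_velocities': [-0.0, -0.001, -0.001, -0.001, 0.0, -0.001], 'joint_torque': [-0.002, -55.564, 34.453, 0.014, -0.0, 0.0], 'eef_pos': [0.211, -0.507, 0.242], 'tool_rot': [2.005, 0.403, -2.005], 'force': [-0.224, -0.808, 1.193], 'torque': [-0.016, 0.021, -0.045], 'opening': 1.002} 0.011
top [ 0.456 -0.002  0.867] [[0.02, -1.0, -0.0], [-1.0, -0.02, -0.09], [0.09, 0.0, -1.0]] [[393.3, 0.0, 321.6], [0.0, 393.3, 201.4], [0.0, 0.0, 1.0]] [-0.00554858  0.          0.          0.          0.        ]
side [ 0.446 -0.647  0.71 ] [[0.99, -0.12, -0.0], [-0.08, -0.69, -0.72], [0.08, 0.72, -0.69]] [[437.4, 0.0, 314.2], [0.0, 437.4, 198.5], [0.0, 0.0, 1.0]] [-0.05115638  0.          0.          0.          0.        ]
```

View pics/top0.png

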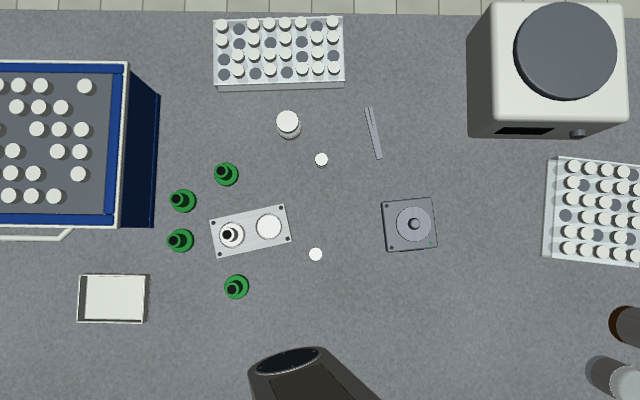

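View pics/side0.png

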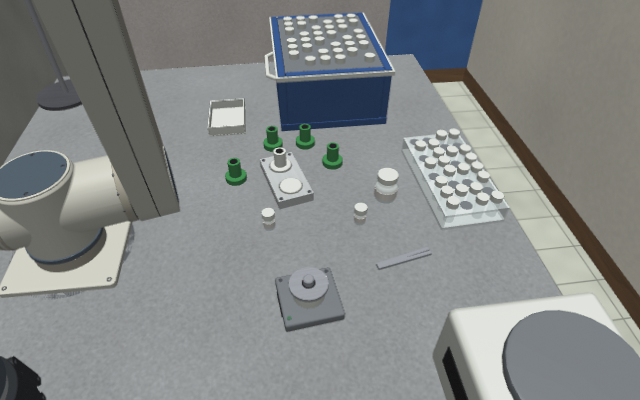

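The top view shows the carrier in the mould's left cavity at about (230,234), the blank at (269,228), the reader at about (414,224), green look-alikes around the mould, and vials at (316,254) and (321,160). The side view has the neck top at about (279,152) and the plunger at about (308,280).

```bash
cat > h.py <<'E'
from cell import *
import cv2,numpy as np
def ray(c,uv,z):
    p=cv2.undistortPoints(np.array([[uv]],float),c["camera_matrix"],c["dist"])[0,0]
    d=c["R"].T@np.array([p[0],p[1],1]);o=-c["R"].T@c["t"]
    return o+d*(z-o[2])/d[2]
def proj(c,X):
    return cv2.projectPoints(np.array(X,float).reshape(-1,1,3),cv2.Rodrigues(c["R"])[0],c["t"],c["camera_matrix"],c["dist"])[0][:,0]
def blobs(c,mask,roi,z,lo=20,hi=4000):
    u0,v0,u1,v1=roi
    n,l,s,ce=cv2.connectedComponentsWithStats(mask[v0:v1,u0:u1].astype(np.uint8))
    for i in range(1,n):
        if lo<s[i,4]<hi: print("  ",np.round(ce[i]+[u0,v0],1),"A",s[i,4],"wh",s[i,2:4],np.round(ray(c,ce[i]+[u0,v0],z),4))
E
python3 - <<'E'
from h import *
R={"top":((205,200,295,260),(375,190,445,260)),"side":((255,135,320,210),(270,255,350,330))}
rows=[]
for n in R:
    c=read_camera(n);im=c["pixels"];g=im.max(2).astype(int)
    r=R[n]
    print(n,"dark bore z.068");blobs(c,g<60,r[0],.068,10)
    print(n,"bright");blobs(c,g>225,r[0],.028)
    print(n,"plunger dark z.074");blobs(c,g<85,r[1],.074)
    print(n,"disc z.06");blobs(c,g>125,r[1],.06)
    rows.append(np.hstack([cv2.resize(im[b:b2,a:a2],(400,300),interpolation=cv2.INTER_CUBIC) for a,b,a2,b2 in r]))
    c0=r[1];u=(c0[0]+c0[2])//2
    v=(c0[1]+c0[3])//2
    print(g[v-8,u-32:u+32:2],g[v,u-32:u+32:2])
cv2.imwrite("pics/crop.png",np.vstack(rows)[:,:,::-1])
E
```

```text
top dark bore z.068
   [226.6 234.3] A 55 wh [8 8] [0.4568 0.1916 0.068 ]
top bright
   [268.5 226.3] A 400 wh [22 23] [0.4756 0.1124 0.028 ]
   [231.9 234.5] A 241 wh [23 22] [0.4568 0.19   0.028 ]
top plunger dark z.074
   [383.7 226.9] A 87 wh [ 8 51] [ 0.4774 -0.1258  0.074 ]
   [411.2 223.9] A 44 wh [11 12] [ 0.4844 -0.1812  0.074 ]
top disc z.06
[139 134  43 118 151 149 150 149 150 150 178 169 171 170 177 176 172 165
 170 172 169 167 170 169 168 173 140 146  87 128 127 133] [128 129 116  71 151 150 151 150 152  72 168 168 171 168 172  61  39 166
 166 169 170 167 169 168 168 164 176 140 116 132 124 130]
side dark bore z.068
   [278.8 150.5] A 22 wh [7 4] [0.4577 0.1942 0.068 ]
side bright
   [279.9 166.1] A 50 wh [18  9] [0.4573 0.1836 0.028 ]
   [290.  184.5] A 195 wh [19 14] [0.4766 0.1135 0.028 ]
side plunger dark z.074
   [308.4 284.5] A 44 wh [13  7] [ 0.486  -0.2024  0.074 ]
   [279.3 303.3] A 39 wh [ 6 27] [ 0.4332 -0.2345  0.074 ]
   [314.3 323. ] A 222 wh [59 15] [ 0.4874 -0.2785  0.074 ]
side disc z.06
[135 134 134 134 134 142 166 167 167 166 166 167  58  80  85  88  85  80
  59 171 172 172 171 170 169 139 134 134 123 153 155 154] [113 135 135 134 134 134 110 157 167 168 168 169 170 168 169 169 167 168
 167 168 168 169 167 150 105 134 133 134 134 130 122 147]
```

View pics/crop.png

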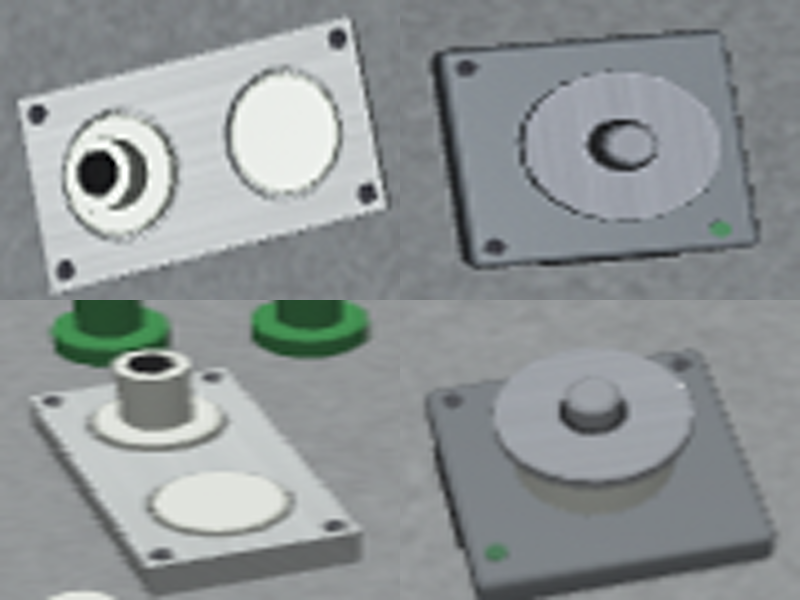

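The crop shows the bore clearly in both views, with the foot concentric to its cavity. The disc rim is fully visible in both; it's brighter than the base, so I'll fit it.

```bash
python3 - <<'E'
from h import *
for n,r,th,s in(("top",(375,190,445,260),159,(420,215)),("side",(270,255,350,330),155,(295,284))):
    c=read_camera(n);g=c["pixels"].max(2)
    m=np.zeros_like(g);u,v,a,b=r;m[v:b,u:a]=(g[v:b,u:a]>th)
    m=cv2.morphologyEx(m,cv2.MORPH_OPEN,np.ones((3,3)))
    k,l=cv2.connectedComponents(m);m=(l==l[s[1],s[0]]).astype(np.uint8)
    h=cv2.convexHull(cv2.findContours(m,0,1)[0][0]);
    pts=np.array([ray(c,p,.06) for p in h[:,0].astype(float)],float)
    ctr,rad=cv2.minEnclosingCircle(pts[:,:2].astype(np.float32));e=cv2.fitEllipse(pts[:,:2].astype(np.float32)*1000)
    print(n,np.round(ctr,4),rad,np.round(e[0],1),np.round(e[1],1))
    # plunger top: smoothed bright top inside
    print("pred disc rim centre px",proj(c,[ctr[0],ctr[1],.06]),"plunger top px",proj(c,[ctr[0],ctr[1],.074]))
    cw,l2=.0,0
    w=(g>225)
    # carrier cross-check: mould foot in top view outer ring
o=get_obs();print(cv2.Rodrigues(o["tool_rot"])[0].round(3))
E
```

```text
top [ 0.4857 -0.1889] 0.03514707088470459 [ 485.9 -189.1] [69.4 69.8]
pred disc rim centre px [[413.40955505 223.49750368]] plunger top px [[415.01320702 223.26558493]]
side [ 0.4869 -0.1868] 0.03577685356140137 [ 486.7 -187.1] [69.3 71. ]
pred disc rim centre px [[308.05820961 281.86121554]] plunger top px [[307.95223814 277.21957107]]
[[-0.     0.385 -0.923]
 [ 0.    -0.923 -0.385]
 [-1.    -0.    -0.   ]]
```

move_arm(deltas=[[[5.5,0,0,0,-8],[5.5,0,0,0,-8],[5.5,0,0,0,-8],[5.5,0,0,0,-8],[5.5,0,0,0,-5]]])

```text
t: 0.8
eef_pos: [0.2115, -0.5074, 0.2416]
tool_rot: [1.573, 0.927, -1.572]
force: [-0.0, 0.2, 0.4]
opening: 0.648
```

```bash
cat > go.py <<'E'
import sys
from h import *
o=get_obs();R=cv2.Rodrigues(o["tool_rot"])[0]
T=np.array(eval(sys.argv[1]))
print("t",round(o["t"],2),"pos",np.round(o["eef_pos"],4),"q",np.round(o["q"],2),"F",np.round(o["force"],1),"M",np.round(o["torque"],2),"op",round(o["opening"]*8.54,2),"\nR",R.round(3).tolist(),"tilt deg",np.degrees(np.arccos(-R[2,0])).round(2),"\nshift cm",(R.T@(T-o["eef_pos"])*100).round(2))
E
python3 go.py "(.457,.193,.242)"
```

```text
t 0.8 pos [ 0.2115 -0.5074  0.2416] q [-1.33  0.26  0.02  1.33 -0.    0.75] F [-0.   0.2  0.4] M [-0.   -0.02  0.04] op 5.53 
R [[-0.0, 0.874, -0.485], [0.001, -0.485, -0.874], [-1.0, -0.001, -0.001]] tilt deg 0.09 
shift cm [ 5.000e-02 -1.251e+01 -7.316e+01]
```

move_arm(deltas=[[[5.5,0,-0.8,-4.7,0],[5.5,0,-0.8,-4.7,0],[5.5,0,-0.8,-4.7,0],[5.5,0,-0.8,-4.7,0],[5.5,0,-0.8,-4.7,0]]])

```text
t: 1.3
eef_pos: [0.2902, -0.2802, 0.2394]
tool_rot: [1.576, 0.926, -1.575]
force: [1.3, -0.7, 0.6]
opening: 0.643
```

move_arm(deltas=[[[5.5,0,-0.8,-4.7,0],[5.5,0,-0.8,-4.7,0],[5.5,0,-0.8,-4.7,0],[5.5,0,-0.8,-4.7,0],[5.5,0,-0.8,-4.7,0]]])

```text
t: 1.8
eef_pos: [0.3708, -0.0465, 0.2409]
tool_rot: [1.579, 0.92, -1.574]
force: [1.5, -1.1, -0.7]
opening: 0.64
```

```bash
python3 go.py "(.457,.193,.242)"
```

```text
t 1.8 pos [ 0.3708 -0.0465  0.2409] q [-0.35 -0.05 -0.33  1.28  0.    1.73] F [ 1.5 -1.1 -0.7] M [-0.05 -0.07 -0.01] op 5.47 
R [[0.003, 0.871, -0.492], [0.001, -0.492, -0.871], [-1.0, 0.002, -0.002]] tilt deg 0.17 
shift cm [ -0.06  -4.27 -25.09]
```

move_arm(deltas=[[[5.5,0,-0.8,-4.7,0],[5.5,0,-0.8,-4.7,0],[5.5,0,-0.8,-4.7,0],[5.5,0,-0.8,-4.7,0],[5.5,0,-0.8,-4.7,0]]])

```text
t: 2.3
eef_pos: [0.4523, 0.189, 0.2429]
tool_rot: [1.581, 0.917, -1.569]
force: [0.6, -0.5, 0.5]
opening: 0.642
```

move_arm(deltas=[[[5.5,0,0,-1.5,0],[5.5,0,0,0,0]]])

```text
t: 2.5
eef_pos: [0.4606, 0.2076, 0.242]
tool_rot: [1.577, 0.923, -1.565]
force: [-0.8, -0.8, 0.2]
opening: 0.644
```

```bash
python3 go.py "(.457,.193,.150)"
```

```text
t 2.5 pos [0.4606 0.2076 0.242 ] q [ 0.26  0.18 -0.09  1.3  -0.    2.34] F [-0.8 -0.8  0.2] M [ 0.05 -0.05 -0.03] op 5.5 
R [[0.007, 0.874, -0.485], [0.001, -0.485, -0.874], [-1.0, 0.006, -0.004]] tilt deg 0.39 
shift cm [9.19 0.34 1.49]
```

move_arm(deltas=[[[5.5,3,0.3,1.5,0],[5.5,3,0,0,0],[5.5,3,0,0,0],[5.5,0,0,0,0],[5.5,0,0,0,0]]])

```text
t: 3.0
eef_pos: [0.4556, 0.1887, 0.151]
tool_rot: [1.578, 0.92, -1.565]
force: [-0.1, 0.4, -0.5]
opening: 0.646
```

```bash
python3 go.py "(.457,.193,.044)"; python3 - <<'E'
from h import *
out=[]
for n,(a,b,a2,b2) in {"top":(170,160,300,280),"side":(215,60,345,180)}.items():
    im=read_camera(n)["pixels"];out.append(cv2.resize(im[b:b2,a:a2],(400,370)))
cv2.imwrite("pics/pre.png",np.hstack(out)[:,:,::-1])
E
```

```text
t 3.0 pos [0.4556 0.1887 0.151 ] q [ 0.22  0.2  -0.29  1.07 -0.    2.3 ] F [-0.1  0.4 -0.5] M [ 0.02 -0.05  0.01] op 5.52 
R [[0.008, 0.874, -0.487], [-0.0, -0.487, -0.874], [-1.0, 0.007, -0.004]] tilt deg 0.47 
shift cm [10.7  -0.17 -0.4 ]
```

View pics/pre.png

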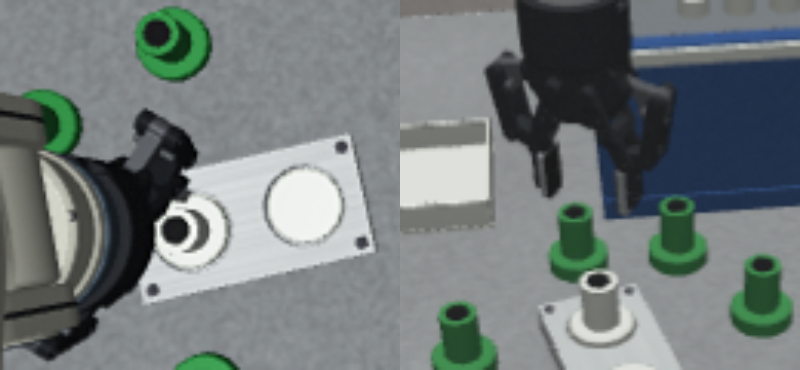

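Left crop: gripper above the carrier, jaws diagonal and clear of the greens. Right crop: fingers either side above the neck at (600,280).

move_arm(deltas=[[[5.5,2,-0.2,-0.4,0],[5.5,2.5,0,0,0],[5.5,2.5,0,0,0],[5.5,0,0,0,0],[5.5,0,0,0,0]]])

```text
t: 3.6
eef_pos: [0.4621, 0.194, 0.0881]
tool_rot: [1.59, 0.915, -1.552]
force: [0.2, -0.2, -0.5]
opening: 0.641
```

```bash
python3 go.py "(.457,.193,.044)"
```

```text
t 3.6 pos [0.4621 0.194  0.0881] q [ 0.23  0.26 -0.39  0.89 -0.    2.31] F [ 0.2 -0.2 -0.5] M [ 0.02  0.01 -0.  ] op 5.48 
R [[0.023, 0.873, -0.487], [0.003, -0.487, -0.873], [-1.0, 0.018, -0.014]] tilt deg 1.32 
shift cm [ 4.4  -0.48  0.4 ]
```

move_arm(deltas=[[[5.5,0.5,-0.4,0.4,0],[5.5,1,0,0,0],[5.5,1,0,0,0],[5.5,1,0,0,0],[5.5,0,0,0,0]]])

```text
t: 4.1
eef_pos: [0.4592, 0.1929, 0.0543]
tool_rot: [1.595, 0.912, -1.545]
force: [-0.4, 0.5, 0.4]
opening: 0.64
```

```bash
python3 go.py "(.457,.193,.044)"
```

```text
t 4.1 pos [0.4592 0.1929 0.0543] q [ 0.23  0.29 -0.46  0.8  -0.    2.31] F [-0.4  0.5  0.4] M [ 0.03  0.06 -0.04] op 5.46 
R [[0.029, 0.873, -0.487], [0.005, -0.487, -0.873], [-1.0, 0.023, -0.018]] tilt deg 1.68 
shift cm [ 1.02 -0.22  0.12]
```

move_arm(deltas=[[[5.5,0.5,-0.2,0.1,0],[5.5,0.5,0,0,0],[5.5,0,0,0,0],[5.5,0,0,0,0]]])

```text
t: 4.5
eef_pos: [0.457, 0.1931, 0.0429]
tool_rot: [1.594, 0.913, -1.546]
force: [0.1, -0.5, -0.1]
opening: 0.643
```

move_arm(deltas=[[[0,0,0,0,0],[0,0,0,0,0],[0,0,0,0,0],[0,0,0,0,0],[0,0,0,0,0]]], grip_force=40)

```text
t: 5.0
eef_pos: [0.4574, 0.1932, 0.0436]
tool_rot: [1.595, 0.913, -1.545]
force: [-0.8, -0.8, -0.8]
opening: 0.345
```

```bash
python3 go.py "(.457,.193,.044)"
```

```text
t 5.0 pos [0.4574 0.1932 0.0436] q [ 0.23  0.3  -0.47  0.77 -0.    2.31] F [-0.8 -0.8 -0.8] M [-0.02  0.02 -0.02] op 2.95 
R [[0.029, 0.873, -0.487], [0.005, -0.487, -0.873], [-1.0, 0.023, -0.018]] tilt deg 1.69 
shift cm [-0.05 -0.02  0.03]
```

move_arm(deltas=[[[0,0,0,0,0],[0,-1,0,0,0],[0,-1.5,0,0,0],[0,-2,0,0,0],[0,-2,0,0,0]]], grip_force=60)

```text
t: 5.5
eef_pos: [0.4538, 0.1924, 0.1099]
tool_rot: [1.591, 0.914, -1.55]
force: [-0.4, -0.3, 0.1]
opening: 0.341
```

move_arm(deltas=[[[0,-2,0,0,0],[0,-2,0,0,0],[0,-2,0,0,0],[0,0,0,0,0],[0,0,0,0,0]]])

```text
t: 6.0
eef_pos: [0.4528, 0.1924, 0.178]
tool_rot: [1.596, 0.912, -1.544]
force: [-0.7, 0.3, -1.6]
opening: 0.34
```

```bash
python3 go.py "(.4864,-.188,.160)"; python3 - <<'E'
from h import *
out=[]
for n,(a,b,a2,b2) in {"top":(170,160,300,280),"side":(215,60,345,180)}.items():
    im=read_camera(n)["pixels"];out.append(cv2.resize(im[b:b2,a:a2],(400,370)))
cv2.imwrite("pics/lift.png",np.hstack(out)[:,:,::-1])
E
```

```text
t 6.0 pos [0.4528 0.1924 0.178 ] q [ 0.23  0.17 -0.26  1.11 -0.    2.31] F [-0.7  0.3 -1.6] M [-0.01  0.03  0.01] op 2.9 
R [[0.03, 0.873, -0.487], [0.005, -0.487, -0.873], [-1.0, 0.024, -0.019]] tilt deg 1.76 
shift cm [ 1.72 21.42 31.61]
```

View pics/lift.png

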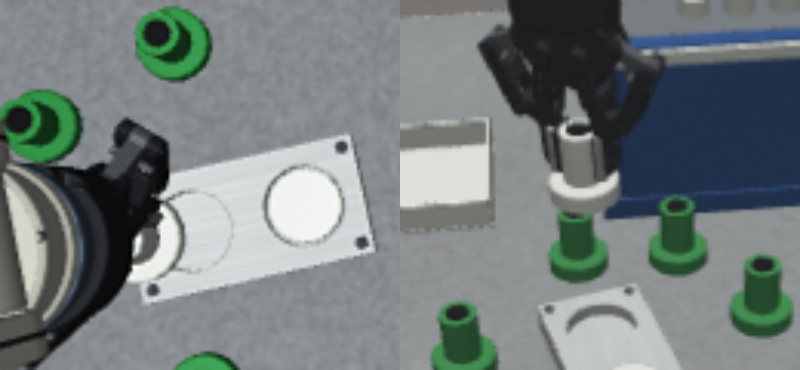

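Carrier is out, upright in the jaws (foot at (585,190) right crop); the blank is still in its cavity.

move_arm(deltas=[[[0,0,1.2,1.8,0],[0,0,2,3,0],[0,0,2,3,0],[0,0,2,3,0],[0,0,2,3,0]]])

```text
t: 6.6
eef_pos: [0.4639, 0.0255, 0.1723]
tool_rot: [1.586, 0.923, -1.546]
force: [-0.1, -0.1, -0.3]
opening: 0.337
```

move_arm(deltas=[[[0,0,2,3,0],[0,0,2,3,0],[0,0,2,3,0],[0,0,1.5,2,0],[0,0,0,0,0]]])

```text
t: 7.1
eef_pos: [0.4748, -0.1157, 0.1666]
tool_rot: [1.585, 0.926, -1.556]
force: [0.9, 1.3, -1.0]
opening: 0.337
```

```bash
python3 go.py "(.4864,-.188,.150)"
```

```text
t 7.1 pos [ 0.4748 -0.1157  0.1666] q [-0.42  0.18 -0.28  1.1   0.01  1.66] F [ 0.9  1.3 -1. ] M [ 0.03  0.04 -0.03] op 2.88 
R [[0.014, 0.875, -0.484], [0.008, -0.484, -0.875], [-1.0, 0.009, -0.014]] tilt deg 0.93 
shift cm [1.62 4.5  5.78]
```

move_arm(deltas=[[[0,0,1.2,1.5,0],[0,0,1.2,1.5,0],[0,0,1.2,1.5,0],[0,0,0.8,1.2,0],[0,0,0,0,0]]])

```text
t: 7.6
eef_pos: [0.4839, -0.1868, 0.1616]
tool_rot: [1.584, 0.934, -1.561]
force: [0.3, 0.2, -1.6]
opening: 0.335
```

move_arm(deltas=[[[0,0,0,0,0],[0,0,0,0,0]]])

```text
t: 7.8
eef_pos: [0.4833, -0.1856, 0.1609]
tool_rot: [1.584, 0.936, -1.562]
force: [-0.1, 0.1, -0.3]
opening: 0.34
```

```bash
python3 go.py "(.4864,-.188,.125)"
```

```text
t 7.8 pos [ 0.4833 -0.1856  0.1609] q [-0.54  0.24 -0.21  1.12  0.01  1.54] F [-0.1  0.1 -0.3] M [ 0.01  0.06 -0.  ] op 2.9 
R [[0.005, 0.875, -0.484], [0.014, -0.484, -0.875], [-1.0, -0.002, -0.015]] tilt deg 0.87 
shift cm [3.59 0.39 0.11]
```

move_arm(deltas=[[[0,2,0.4,0.1,0],[0,2,0,0,0],[0,0,0,0,0],[0,0,0,0,0]]])

```text
t: 8.2
eef_pos: [0.4867, -0.1851, 0.1212]
tool_rot: [1.583, 0.937, -1.559]
force: [-0.8, -0.2, -0.2]
opening: 0.337
```

```bash
python3 go.py "(.4864,-.188,.115)"; cat > look.py <<'E'
import sys
from h import *
out=[]
for n,(a,b,a2,b2) in {"top":(360,170,460,270),"side":(260,215,360,315)}.items():
    c=read_camera(n);im=c["pixels"];out.append(cv2.resize(im[b:b2,a:a2],(400,400),interpolation=cv2.INTER_CUBIC));np.save(f"{n}.npy",im)
    if n=="top":continue
    g=im.max(2).astype(int); s=im.astype(int)
    # foot: bright white rows
    for v in range(245,300,2):
        w=np.where(g[v,270:350]>195)[0]
        if len(w)>8: print(v,w[0]+270,w[-1]+270)
cv2.imwrite(f"pics/{sys.argv[1]}.png",np.hstack(out)[:,:,::-1])
E
python3 look.py a
```

```text
t 8.2 pos [ 0.4867 -0.1851  0.1212] q [-0.53  0.28 -0.28  1.02  0.02  1.54] F [-0.8 -0.2 -0.2] M [ 0.04  0.06 -0.01] op 2.88 
R [[0.007, 0.877, -0.481], [0.014, -0.481, -0.876], [-1.0, -0.001, -0.015]] tilt deg 0.88 
shift cm [0.61 0.11 0.28]
255 301 313
269 294 320
271 295 320
273 296 318
275 299 315
277 303 311
```

View pics/a.png

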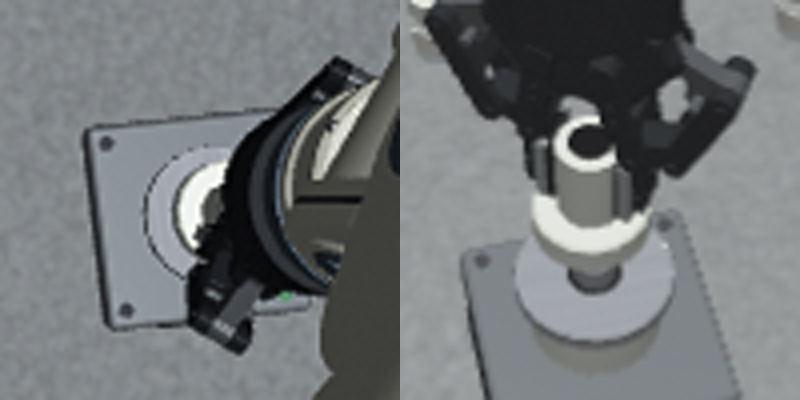

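Foot sits just above the plunger, roughly concentric in the side view. I'll fit the foot's upper edge arc per view and compare it with the disc centre in the same view.

```bash
cat > fit.py <<'E'
import sys
from h import *
from scipy.optimize import least_squares
zt=float(sys.argv[1])
disc={"top":(485.8,-189.0),"side":(486.8,-187.0)}
for n,(a,b,a2,b2) in {"top":(375,190,425,245),"side":(280,245,335,290)}.items():
    c=read_camera(n);g=cv2.resize(c["pixels"].max(2),None,fx=4,fy=4,interpolation=cv2.INTER_LINEAR).astype(int)
    P=[]
    th=205
    if n=="side":
        for u in range(a*4,a2*4,4):
            w=np.where(g[b*4:b2*4,u]>th)[0]
            if len(w): P.append((u,w[-1]+b*4))
    else:
        for v in range(b*4,b2*4,4):
            w=np.where(g[v,a*4:a2*4]>th)[0]
            if len(w): P.append((w[0]+a*4,v))
    W=np.array([ray(c,((u+.5)/4-.5,(v+.5)/4-.5),zt)[:2]*1000 for u,v in P])
    f=lambda x:np.hypot(*(W-x).T)-26
    r=least_squares(f,disc[n],loss="soft_l1",f_scale=.5)
    print(n,len(P),"foot",r.x.round(1),"minus disc",(r.x-disc[n]).round(1),"res",np.abs(f(r.x)).mean().round(2),np.median(np.abs(f(r.x))).round(2))
E
python3 fit.py .1056; python3 go.py "(.4864,-.188,.115)"|tail -1
```

```text
top 21 foot [ 485.4 -187.9] minus disc [-0.4  1.1] res 0.17 0.12
side 28 foot [ 487.1 -183.3] minus disc [0.3 3.7] res 0.37 0.31
shift cm [0.65 0.06 0.25]
```

move_arm(deltas=[[[0,0,0.1,0.25,0],[0,0,0,0,0],[0,0,0,0,0]]])

```text
t: 8.7
eef_pos: [0.4872, -0.1889, 0.1229]
tool_rot: [1.584, 0.934, -1.557]
force: [-0.4, -0.6, -1.6]
opening: 0.336
```

```bash
python3 go.py "(.4864,-.188,.108)"; python3 fit.py .1056
```

```text
t 8.7 pos [ 0.4872 -0.1889  0.1229] q [-0.54  0.27 -0.27  1.02  0.02  1.53] F [-0.4 -0.6 -1.6] M [ 0.02 -0.01  0.02] op 2.87 
R [[0.01, 0.876, -0.482], [0.012, -0.482, -0.876], [-1.0, 0.003, -0.015]] tilt deg 0.89 
shift cm [ 1.49 -0.12 -0.02]
top 22 foot [ 485.7 -191.9] minus disc [-0.1 -2.9] res 0.27 0.22
side 28 foot [ 487.5 -185.7] minus disc [0.7 1.3] res 0.41 0.4
```

move_arm(deltas=[[[0,0.5,-0.07,-0.07,0],[0,0.5,0,0,0],[0,0,0,0,0],[0,0,0,0,0]]])

```text
t: 9.2
eef_pos: [0.4867, -0.1876, 0.1115]
tool_rot: [1.584, 0.934, -1.558]
force: [0.9, -0.3, -0.4]
opening: 0.337
```

```bash
python3 go.py "(.4868,-.188,.1056)"; python3 fit.py .097
```

```text
t 9.2 pos [ 0.4867 -0.1876  0.1115] q [-0.54  0.28 -0.29  0.99  0.02  1.54] F [ 0.9 -0.3 -0.4] M [-0.03 -0.    0.02] op 2.88 
R [[0.009, 0.876, -0.482], [0.012, -0.482, -0.876], [-1.0, 0.002, -0.015]] tilt deg 0.88 
shift cm [0.59 0.03 0.04]
top 21 foot [ 485.1 -190. ] minus disc [-0.7 -1. ] res 0.26 0.25
side 27 foot [ 486.8 -186.4] minus disc [-0.   0.6] res 0.43 0.4
```

move_arm(deltas=[[[0,0.4,0,0,0],[0,0.4,0,0,0],[0,0.3,0,0,0],[0,0,0,0,0]]])

```text
t: 9.7
eef_pos: [0.4871, -0.1877, 0.1005]
tool_rot: [1.584, 0.933, -1.557]
force: [-1.7, 0.9, 3.9]
opening: 0.335
```

```bash
python3 go.py "(.4868,-.188,.0916)"
```

```text
t 9.7 pos [ 0.4871 -0.1877  0.1005] q [-0.54  0.29 -0.31  0.97  0.02  1.54] F [-1.7  0.9  3.9] M [0.07 0.25 0.04] op 2.86 
R [[0.01, 0.876, -0.482], [0.012, -0.482, -0.876], [-1.0, 0.003, -0.015]] tilt deg 0.88 
shift cm [ 0.89 -0.02  0.06]
```

move_arm(deltas=[[[0,0.25,0,0,0],[0,0.25,0,0,0],[0,0.2,0,0,0],[0,0,0,0,0]]])

```text
t: 10.1
eef_pos: [0.4872, -0.1877, 0.094]
tool_rot: [1.584, 0.932, -1.556]
force: [-1.9, 0.9, 6.2]
opening: 0.336
```

```bash
python3 go.py "(.4868,-.188,.0916)"; python3 fit.py .079
```

```text
t 10.1 pos [ 0.4872 -0.1877  0.094 ] q [-0.54  0.3  -0.32  0.95  0.01  1.54] F [-1.9  0.9  6.2] M [0.23 0.44 0.  ] op 2.87 
R [[0.011, 0.876, -0.482], [0.011, -0.482, -0.876], [-1.0, 0.004, -0.015]] tilt deg 0.88 
shift cm [ 0.23 -0.02  0.05]
top 21 foot [ 485.8 -190.4] minus disc [-0.  -1.4] res 0.24 0.21
side 27 foot [ 487.2 -186.2] minus disc [0.4 0.8] res 0.36 0.26
```

move_arm(deltas=[[[0,0.1,0,0,0],[0,0.1,0,0,0],[0,0,0,0,0]]])

```text
t: 10.5
eef_pos: [0.4871, -0.1877, 0.0928]
tool_rot: [1.584, 0.931, -1.556]
force: [-2.5, 1.0, 7.8]
opening: 0.334
```

move_arm(deltas=[[[0,0.1,0,0,0],[0,0,0,0,0]]])

```text
t: 10.7
eef_pos: [0.4871, -0.1877, 0.0923]
tool_rot: [1.584, 0.93, -1.555]
force: [-2.5, 1.7, 7.4]
opening: 0.337
```

```bash
python3 go.py "(.4868,-.188,.0916)"
```

```text
t 10.7 pos [ 0.4871 -0.1877  0.0923] q [-0.54  0.3  -0.33  0.94  0.01  1.54] F [-2.5  1.7  7.4] M [ 0.24  0.51 -0.01] op 2.88 
R [[0.012, 0.876, -0.482], [0.01, -0.482, -0.876], [-1.0, 0.006, -0.014]] tilt deg 0.9 
shift cm [ 0.07 -0.02  0.05]
```

move_arm(deltas=[[[0,0.15,0,0,0],[0,0.15,0,0,0],[0,0,0,0,0]]])

```text
t: 11.0
eef_pos: [0.4871, -0.1877, 0.0916]
tool_rot: [1.584, 0.928, -1.554]
force: [-4.1, 2.1, 7.4]
opening: 0.333
```

```bash
python3 go.py "(.4868,-.188,.0916)"
```

```text
t 11.0 pos [ 0.4871 -0.1877  0.0916] q [-0.54  0.3  -0.33  0.94  0.01  1.54] F [-4.1  2.1  7.4] M [0.52 0.69 0.02] op 2.84 
R [[0.014, 0.876, -0.482], [0.008, -0.482, -0.876], [-1.0, 0.008, -0.014]] tilt deg 0.94 
shift cm [-0.01 -0.02  0.04]
```

move_arm(deltas=[[[0,0.15,0,0,0],[0,0.15,0,0,0],[0,0.15,0,0,0],[0,0,0,0,0]]])

```text
t: 11.4
eef_pos: [0.487, -0.1876, 0.0918]
tool_rot: [1.584, 0.923, -1.551]
force: [-3.0, 1.4, 6.5]
opening: 0.337
```

```bash
python3 go.py "(.4868,-.188,.0916)"
```

```text
t 11.4 pos [ 0.487  -0.1876  0.0918] q [-0.54  0.29 -0.33  0.93  0.01  1.54] F [-3.   1.4  6.5] M [0.38 0.63 0.01] op 2.88 
R [[0.018, 0.876, -0.482], [0.006, -0.482, -0.876], [-1.0, 0.013, -0.014]] tilt deg 1.07 
shift cm [ 0.02 -0.    0.05]
```

move_arm(deltas=[[[0,0.25,0,0,0],[0,0.25,0,0,0],[0,0.25,0,0,0],[0,0.25,0,0,0]]])

```text
t: 11.8
eef_pos: [0.4871, -0.1877, 0.0911]
tool_rot: [1.585, 0.915, -1.546]
force: [-10.7, 5.0, 33.5]
opening: 0.336
```

```bash
python3 go.py "(.4868,-.188,.0916)"
```

```text
t 11.8 pos [ 0.4871 -0.1877  0.0911] q [-0.54  0.29 -0.34  0.92  0.01  1.54] F [-10.7   5.   33.5] M [1.36 2.67 0.02] op 2.87 
R [[0.024, 0.876, -0.481], [0.001, -0.482, -0.876], [-1.0, 0.021, -0.012]] tilt deg 1.39 
shift cm [-0.06 -0.01  0.04]
```

move_arm(deltas=[[[0,0.12,-0.06,0,0],[0,0.15,-0.03,0,0],[0,0.15,0,0,0]]])

```text
t: 12.1
eef_pos: [0.4869, -0.1874, 0.0913]
tool_rot: [1.586, 0.91, -1.542]
force: [-8.3, 2.9, 22.8]
opening: 0.332
```

```bash
python3 go.py "(.4868,-.188,.0916)"; python3 fit.py .076;python3 look.py b
```

```text
t 12.1 pos [ 0.4869 -0.1874  0.0913] q [-0.54  0.29 -0.35  0.91  0.01  1.54] F [-8.3  2.9 22.8] M [ 0.95  1.95 -0.01] op 2.84 
R [[0.029, 0.876, -0.481], [-0.003, -0.481, -0.877], [-1.0, 0.027, -0.012]] tilt deg 1.68 
shift cm [-0.03  0.02  0.05]
top 20 foot [ 485.7 -190.2] minus disc [-0.1 -1.2] res 0.23 0.17
side 27 foot [ 486.8 -185.7] minus disc [0.  1.3] res 0.36 0.34
267 301 313
281 295 321
283 296 319
285 298 318
287 300 315
```

View pics/b.png

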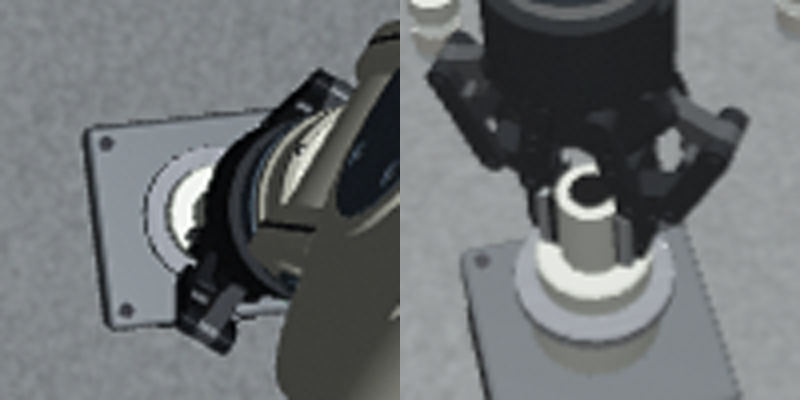

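move_arm(deltas=[[[0,0.05,-0.06,0,0],[0,0.05,-0.03,0,0],[0,0.05,0,0,0]]])

```text
t: 12.6
eef_pos: [0.4867, -0.1873, 0.0918]
tool_rot: [1.586, 0.907, -1.54]
force: [-4.1, 1.1, 7.7]
opening: 0.336
```

```bash
python3 go.py "(.4868,-.188,.0916)"
```

```text
t 12.6 pos [ 0.4867 -0.1873  0.0918] q [-0.54  0.28 -0.35  0.91  0.01  1.54] F [-4.1  1.1  7.7] M [ 0.3   0.76 -0.02] op 2.87 
R [[0.032, 0.876, -0.481], [-0.004, -0.481, -0.877], [-0.999, 0.03, -0.012]] tilt deg 1.87 
shift cm [0.02 0.05 0.06]
```

move_arm(deltas=[[[0,0.1,0,0,0],[0,0.12,0,0,0],[0,0.12,0,0,0]]])

```text
t: 12.9
eef_pos: [0.4867, -0.1873, 0.0914]
tool_rot: [1.587, 0.904, -1.538]
force: [-7.2, 3.4, 20.5]
opening: 0.333
```

```bash
python3 go.py "(.4868,-.188,.0916)"
```

```text
t 12.9 pos [ 0.4867 -0.1873  0.0914] q [-0.54  0.28 -0.35  0.9   0.01  1.54] F [-7.2  3.4 20.5] M [0.84 1.61 0.02] op 2.84 
R [[0.035, 0.876, -0.481], [-0.006, -0.481, -0.877], [-0.999, 0.033, -0.011]] tilt deg 2.01 
shift cm [-0.02  0.04  0.05]
```

The press itself swings the wrist slightly outward through arm compliance. I'll ease the grip briefly so the foot can settle flat, relieve the side load, then regrip and hold.

move_arm(deltas=[[[0,0.1,-0.1,0,0],[0,0.08,-0.1,0,0],[0,0.08,-0.05,0,0]]], grip_force=25)

```text
t: 13.2
eef_pos: [0.4864, -0.1871, 0.0917]
tool_rot: [1.588, 0.897, -1.533]
force: [-3.1, 1.1, 9.7]
opening: 0.339
```

```bash
python3 go.py "(.4868,-.188,.0916)"; python3 fit.py .076
```

```text
t 13.2 pos [ 0.4864 -0.1871  0.0917] q [-0.54  0.28 -0.36  0.9   0.01  1.54] F [-3.1  1.1  9.7] M [0.32 0.68 0.01] op 2.89 
R [[0.041, 0.876, -0.481], [-0.01, -0.481, -0.877], [-0.999, 0.04, -0.011]] tilt deg 2.39 
shift cm [0.02 0.08 0.06]
top 20 foot [ 485.4 -190.1] minus disc [-0.4 -1.1] res 0.29 0.26
side 28 foot [ 486.8 -185.2] minus disc [-0.   1.8] res 0.34 0.35
```

```bash
python3 - <<'E'
from h import *
e=np.array([.876,-.482,0]);n=np.array([.482,.876,0])
F=[];M=[];P=[];acc=0
for i in range(16):
    c=read_camera("side");o=get_obs();F.append(o["force"]);M.append(o["torque"]);P.append(o["eef_pos"]);acc=acc+c["pixels"].astype(float)
F=np.mean(F,0);M_=np.mean(M,0);print(F.round(2),M_.round(3),"sd",np.std(M,0).round(3),"P",np.mean(P,0).round(5),np.std(P,0).round(5))
print("fe",F@e,"Fz",F[2],"M.n",M_@n,"M.e",M_@e,"fn",F@n)
im=(acc/16)[245:305,275:345]
im=np.clip((im-60)*1.3,0,255).astype(np.uint8)
cv2.imwrite("pics/z.png",cv2.resize(im,(770,600),interpolation=cv2.INTER_CUBIC)[:,:,::-1])
E
```

```text
[-2.15  0.74 10.73] [0.258 0.569 0.014] sd [0.033 0.028 0.028] P [ 0.48637 -0.18709  0.09174] [2.e-05 2.e-05 1.e-05]
fe -2.240400771251873 Fz 10.732779970961296 M.n 0.6227384446314178 M.e -0.047661551981444526 fn -0.39381715297214037
```

View pics/z.png

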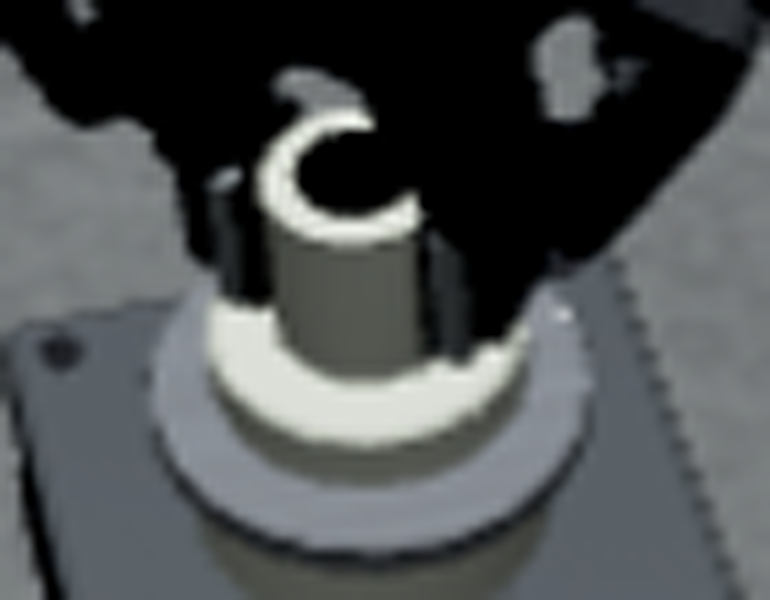

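The zoom shows the foot inside the disc with an even rim. The neck top ring is visible at about (340,175), so I can measure lean as ring centre minus foot centre, using the same method on the mould picture as a reference.

```bash
cat > lean.py <<'E'
from h import *
from scipy.optimize import least_squares
def edge(g,cu,cv,angs,r0,r1,th=165):
    out=[]
    for a in np.radians(angs):
        r=np.arange(r0,r1,.1);p=cv2.remap(g,(cu+r*np.cos(a)).astype(np.float32)[None],(cv+r*np.sin(a)*.75).astype(np.float32)[None],cv2.INTER_LINEAR)[0]
        w=np.where((p[:-1]>th)&(p[1:]<=th))[0]
        if len(w): out.append((cu+r[w[-1]]*np.cos(a),cv+r[w[-1]]*np.sin(a)*.75))
    return out
def circ(c,P,z,R):
    W=np.array([ray(c,p,z)[:2]*1000 for p in P])
    f=lambda x:np.hypot(*(W-x).T)-R
    r=least_squares(f,W.mean(0),loss="soft_l1",f_scale=.3);return r.x,np.abs(f(r.x)).mean()
def lean(c,im,zf,neck,foot,an,af):
    g=im.max(2).astype(np.float32)
    a,ra=circ(c,edge(g,*neck,an,4.5,11),zf+.056,15);b,rb=circ(c,edge(g,*foot,af,8,19),zf+.016,26)
    print("neck",a.round(2),ra.round(2),"foot",b.round(2),rb.round(2),"diff",(a-b).round(2))
if __name__=="__main__":
    c=read_camera("side")
    im0=cv2.imread("pics/side0.png")[:,:,::-1].astype(float)
    lean(c,im0,.012,(278.8,150.5),(280,166),range(0,181,6),range(20,160,6))
    im=np.mean([read_camera("side")["pixels"].astype(float) for _ in range(4)],0)
    lean(c,im,.06,(306.9,262.6),(308.5,277),range(70,215,6),range(20,165,6))
E
python3 lean.py
```

```text
neck [458.84 193.23] 0.95 foot [446.66 167.26] 1.37 diff [12.19 25.96]
neck [ 486.   -185.62] 0.31 foot [ 486.45 -187.1 ] 0.18 diff [-0.46  1.48]
```

```bash
python3 - <<'E'
import lean as L
from lean import *
c=read_camera("side")
im=np.load("side.npy").astype(float)
lean(c,im,.06,(306.9,262.6),(308.5,277),range(70,215,6),range(20,165,6))
im0=cv2.imread("pics/side0.png")[:,:,::-1].astype(float)
g=im0.max(2).astype(np.float32)
print(g[150:176:2,266:294:2].astype(int))
for th in(205,215):
    P=edge(g,280,165.5,range(20,165,6),8,16,th);Q=edge(g,278.8,150.5,range(-180,180,8),4,9,170)
    print(th,circ(c,P,.028,26),circ(c,Q,.068,15))
E
```

```text
neck [ 486.79 -186.74] 0.14 foot [ 486.52 -187.57] 0.21 diff [0.27 0.83]
[[122  75  75  87 227  38  36  36  80 224 150 149 148 151]
 [154 151 151 142 227 119  37  34 170 215 147 163 193 152]
 [151 153 151 149 112 179 221 222 164 110 184  88 120 190]
 [154 152 168 185 115 118 121 120 117 111 187 202 202 202]
 [201 199 200 201 131 118 120 121 116 110 170 205 203 202]
 [203 200 200 194 160 118 121 119 117 110 190 217 203 203]
 [201 202 192 227 157 118 121 119 116 110 171 227 190 203]
 [200 193 190 226 181 117 120 119 116 110 172 227 196 192]
 [202 187 171 227 227 141 120 119 117 177 227 225 156 198]
 [202 196 148 211 227 227 227 227 227 227 224 164 133 207]
 [202 203 195 115 155 213 218 222 216 163 115 134 205 206]
 [202 203 202 204 176 141 122 122 128 162 202 202 203 205]
 [164 203 203 203 203 201 200 203 205 203 204 201 202 204]]
205 (array([465.43033479, 179.36234106]), np.float64(1.164626000543552)) (array([458.98351825, 193.36927026]), np.float64(0.42913189764340737))
215 (array([461.83614898, 191.2020521 ]), np.float64(6.039613253960852e-14)) (array([458.98351825, 193.36927026]), np.float64(0.42913189764340737))
```

Lean agrees with the tool tilt: the b state was near flat, with tilt about 0.025 along tool y as at the grasp, and the −y nudges increased it. Nudging +y should undo that.

move_arm(deltas=[[[0,0.03,0.1,0,0],[0,0.03,0.1,0,0],[0,0.03,0.1,0,0]]], grip_force=40)

```text
t: 14.7
eef_pos: [0.4872, -0.1875, 0.0916]
tool_rot: [1.587, 0.9, -1.535]
force: [-7.4, 3.2, 11.0]
opening: 0.337
```

```bash
python3 go.py "(.4868,-.188,.0916)"
```

```text
t 14.7 pos [ 0.4872 -0.1875  0.0916] q [-0.53  0.28 -0.35  0.9   0.01  1.54] F [-7.4  3.2 11. ] M [0.74 1.59 0.04] op 2.88 
R [[0.038, 0.876, -0.481], [-0.008, -0.481, -0.877], [-0.999, 0.037, -0.011]] tilt deg 2.23 
shift cm [ 0.   -0.01  0.07]
```

move_arm(deltas=[[[0,0,0.12,0,0],[0,0,0.12,0,0],[0,0,0.12,0,0],[0,0,0.12,0,0]]])

```text
t: 15.1
eef_pos: [0.4888, -0.1882, 0.0921]
tool_rot: [1.586, 0.905, -1.539]
force: [-3.9, 2.7, 8.0]
opening: 0.339
```

```bash
python3 go.py "(.4868,-.188,.0916)"; python3 fit.py .076
```

```text
t 15.1 pos [ 0.4888 -0.1882  0.0921] q [-0.53  0.29 -0.34  0.91  0.01  1.54] F [-3.9  2.7  8. ] M [ 0.5   1.01 -0.04] op 2.89 
R [[0.034, 0.876, -0.481], [-0.006, -0.481, -0.877], [-0.999, 0.033, -0.011]] tilt deg 1.96 
shift cm [ 0.04 -0.18  0.08]
top 20 foot [ 487.6 -191.2] minus disc [ 1.8 -2.2] res 0.21 0.17
side 27 foot [ 489.4 -186.1] minus disc [2.6 0.9] res 0.33 0.21
```

move_arm(deltas=[[[0,-1,0,0,0],[0,-1.5,0,0,0],[0,-1.5,0,0,0],[0,0,0,0,0]]], grip_force=60)

```text
t: 15.6
eef_pos: [0.4882, -0.1882, 0.1342]
tool_rot: [1.586, 0.903, -1.537]
force: [-0.3, 0.7, -0.6]
opening: 0.334
```

```bash
python3 go.py "(.4868,-.188,.12)"; python3 fit.py .1155
```

```text
t 15.6 pos [ 0.4882 -0.1882  0.1342] q [-0.54  0.25 -0.28  1.01  0.01  1.54] F [-0.3  0.7 -0.6] M [-0.03  0.01 -0.  ] op 2.85 
R [[0.035, 0.876, -0.481], [-0.007, -0.481, -0.877], [-0.999, 0.034, -0.011]] tilt deg 2.05 
shift cm [ 1.42 -0.18  0.07]
top 22 foot [ 487.3 -191.8] minus disc [ 1.5 -2.8] res 0.18 0.13
side 28 foot [ 488.1 -184.5] minus disc [1.3 2.5] res 0.4 0.35
```

move_arm(deltas=[[[0,0,2.5,0,0],[0,0,2.5,0,0],[0,0,2.5,0,0],[0,0,0,0,0]]])

```text
t: 16.1
eef_pos: [0.5535, -0.2239, 0.131]
tool_rot: [1.585, 0.91, -1.542]
force: [0.4, 0.4, -1.4]
opening: 0.336
```

```bash
python3 go.py "(.4868,-.188,.12)"
```

```text
t 16.1 pos [ 0.5535 -0.2239  0.131 ] q [-0.53  0.37 -0.1   1.07  0.01  1.54] F [ 0.4  0.4 -1.4] M [-0.04  0.04 -0.  ] op 2.87 
R [[0.029, 0.876, -0.481], [-0.003, -0.481, -0.877], [-1.0, 0.027, -0.011]] tilt deg 1.66 
shift cm [ 0.9  -7.6   0.07]
```

move_arm(deltas=[[[0,0,-1,0,0],[0,0,-1,0,0],[0,0,-1,0,0],[0,0,-1,0,0],[0,0,-1,0,0]]])

```text
t: 16.6
eef_pos: [0.5032, -0.196, 0.1269]
tool_rot: [1.584, 0.916, -1.546]
force: [0.1, -1.4, -0.7]
opening: 0.337
```

```bash
python3 go.py "(.4868,-.188,.12)"
```

```text
t 16.6 pos [ 0.5032 -0.196   0.1269] q [-0.53  0.29 -0.24  1.02  0.01  1.54] F [ 0.1 -1.4 -0.7] M [-0.04  0.01 -0.04] op 2.88 
R [[0.024, 0.877, -0.481], [0.0, -0.481, -0.877], [-1.0, 0.021, -0.012]] tilt deg 1.36 
shift cm [ 0.65 -1.84  0.09]
```

move_arm(deltas=[[[0,0,-1,0,0],[0,0,-0.8,0.1,0],[0,0,0,0,0],[0,0,0,0,0]]])

```text
t: 17.0
eef_pos: [0.4836, -0.1864, 0.1278]
tool_rot: [1.584, 0.915, -1.545]
force: [-1.2, 0.9, -0.7]
opening: 0.334
```

```bash
python3 go.py "(.4868,-.188,.12)"; cat > air.py <<'E'
from lean import *
c=read_camera("side");z=get_obs()["eef_pos"][2]-.0317
im=np.mean([read_camera("side")["pixels"].astype(float) for _ in range(3)],0)
p=proj(c,[[.4864,-.187,z+.056],[.4864,-.187,z+.016]])
lean(c,im,z,p[0],p[1],range(70,215,6),range(20,165,6))
E
python3 air.py; python3 fit.py .104
```

```text
t 17.0 pos [ 0.4836 -0.1864  0.1278] q [-0.54  0.25 -0.29  1.01  0.01  1.54] F [-1.2  0.9 -0.7] M [-0.04  0.01  0.01] op 2.85 
R [[0.025, 0.877, -0.48], [-0.001, -0.48, -0.877], [-1.0, 0.022, -0.012]] tilt deg 1.44 
shift cm [ 0.79  0.34 -0.  ]
neck [ 483.82 -185.28] 0.22 foot [ 483.6  -186.45] 0.13 diff [0.22 1.17]
top 21 foot [ 483.1 -191.1] minus disc [-2.7 -2.1] res 0.21 0.22
side 28 foot [ 484.5 -179. ] minus disc [-2.3  8. ] res 0.37 0.36
```

move_arm(deltas=[[[0,0.7,0.35,0,0],[0,0.7,0,0,0],[0,0,0,0,0],[0,0,0,0,0]]])

```text
t: 17.7
eef_pos: [0.4878, -0.1885, 0.1113]
tool_rot: [1.583, 0.917, -1.546]
force: [0.2, -0.1, -0.8]
opening: 0.338
```

```bash
python3 go.py "(.4868,-.188,.0916)"; python3 -c "
from cell import get_obs;import os
os.system('python3 fit.py %f'%(get_obs()['eef_pos'][2]-.0157))"; python3 air.py
```

```text
t 17.7 pos [ 0.4878 -0.1885  0.1113] q [-0.54  0.27 -0.31  0.97  0.01  1.54] F [ 0.2 -0.1 -0.8] M [-0.01 -0.   -0.02] op 2.89 
R [[0.023, 0.877, -0.48], [0.0, -0.48, -0.877], [-1.0, 0.02, -0.012]] tilt deg 1.34 
shift cm [ 1.97 -0.15  0.03]
top 21 foot [ 486.6 -191.4] minus disc [ 0.8 -2.4] res 0.18 0.12
side 27 foot [ 487.8 -186.5] minus disc [1.  0.5] res 0.33 0.34
neck [ 488.07 -187.46] 0.17 foot [ 487.63 -188.24] 0.37 diff [0.44 0.78]
```

move_arm(deltas=[[[0,0.2,-0.12,-0.04,0],[0,0.4,0,0,0],[0,0.4,0,0,0],[0,0.4,0,0,0],[0,0.2,0,0,0]]])

```text
t: 18.5
eef_pos: [0.4876, -0.1878, 0.0959]
tool_rot: [1.584, 0.914, -1.545]
force: [-1.8, 0.1, 5.7]
opening: 0.339
```

```bash
python3 go.py "(.4868,-.188,.0916)"; python3 -c "
from cell import get_obs;import os
os.system('python3 fit.py %f'%(get_obs()['eef_pos'][2]-.0157))"; python3 go.py "(.4868,-.188,.0916)"
```

```text
t 18.5 pos [ 0.4876 -0.1878  0.0959] q [-0.53  0.29 -0.33  0.93  0.01  1.54] F [-1.8  0.1  5.7] M [ 0.2   0.51 -0.05] op 2.9 
R [[0.026, 0.877, -0.48], [-0.001, -0.48, -0.877], [-1.0, 0.023, -0.011]] tilt deg 1.48 
shift cm [ 0.43 -0.07  0.06]
top 20 foot [ 486.3 -190.7] minus disc [ 0.5 -1.7] res 0.21 0.21
side 27 foot [ 487.8 -185.9] minus disc [1.  1.1] res 0.38 0.34
t 18.6 pos [ 0.4876 -0.1877  0.096 ] q [-0.53  0.29 -0.33  0.93  0.01  1.54] F [-1.8  1.1  5.2] M [ 0.17  0.47 -0.  ] op 2.87 
R [[0.026, 0.877, -0.48], [-0.001, -0.48, -0.877], [-1.0, 0.023, -0.011]] tilt deg 1.48 
shift cm [ 0.44 -0.07  0.07]
```

move_arm(deltas=[[[0,0.25,0,0,0],[0,0.15,0,0,0],[0,0.1,0,0,0]]])

```text
t: 18.9
eef_pos: [0.4876, -0.1877, 0.0915]
tool_rot: [1.584, 0.913, -1.544]
force: [-2.4, 1.5, 7.1]
opening: 0.335
```

```bash
python3 go.py "(.4868,-.188,.0916)"; python3 air.py
```

```text
t 18.9 pos [ 0.4876 -0.1877  0.0915] q [-0.53  0.29 -0.34  0.92  0.01  1.54] F [-2.4  1.5  7.1] M [ 0.29  0.63 -0.06] op 2.86 
R [[0.026, 0.877, -0.48], [-0.002, -0.48, -0.877], [-1.0, 0.024, -0.011]] tilt deg 1.5 
shift cm [-0.01 -0.06  0.06]
neck [ 487.62 -186.72] 0.2 foot [ 487.47 -187.71] 0.16 diff [0.15 1.  ]
```

move_arm(deltas=[[[0,0.08,0,0,0],[0,0.08,0,0,0]]])

```text
t: 19.3
eef_pos: [0.4877, -0.1878, 0.0913]
tool_rot: [1.584, 0.912, -1.544]
force: [-4.2, 1.5, 16.4]
opening: 0.339
```

```bash
python3 go.py "(.4868,-.188,.0916)"|head -1
```

```text
t 19.3 pos [ 0.4877 -0.1878  0.0913] q [-0.53  0.29 -0.34  0.92  0.01  1.54] F [-4.2  1.5 16.4] M [0.67 1.32 0.06] op 2.9
```

move_arm(deltas=[[[0,0.12,0,0,0],[0,0.15,0,0,0]]])

```text
t: 19.5
eef_pos: [0.4877, -0.1878, 0.0913]
tool_rot: [1.584, 0.91, -1.542]
force: [-8.1, 2.7, 25.1]
opening: 0.336
```

```bash
python3 go.py "(.4868,-.188,.0916)"
```

```text
t 19.5 pos [ 0.4877 -0.1878  0.0913] q [-0.53  0.29 -0.34  0.91  0.01  1.54] F [-8.1  2.7 25.1] M [1.05 1.97 0.03] op 2.87 
R [[0.029, 0.877, -0.48], [-0.004, -0.48, -0.877], [-1.0, 0.027, -0.01]] tilt deg 1.67 
shift cm [-0.04 -0.07  0.06]
```

Hard stop felt abruptly at z 0.0913 (7 → 16 → 25 N), tilt still close to the grasp value. Final hold check.

```bash
python3 fit.py .0756; python3 air.py; python3 go.py "(.4868,-.188,.0916)"; python3 - <<'E'
from h import *
c=read_camera("side");a=cv2.imread("pics/side0.png").astype(int)[:,:,::-1];d=np.abs(c["pixels"].astype(int)-a).max(2)
for n,(u,v) in dict(vn=(268,216),vf=(360,211),jar=(387,181),forceps=(404,258),blank=(290,185),g1=(235,171),g2=(272,138),g3=(305,136),g4=(332,155)).items(): print(n,d[v-10:v+10,u-12:u+12].mean().round(1),end="; ")
cv2.imwrite("pics/end.png",c["pixels"][:,:,::-1])
E
```

```text
top 21 foot [ 486.4 -190.7] minus disc [ 0.6 -1.7] res 0.23 0.22
side 27 foot [ 487.8 -185.8] minus disc [1.  1.2] res 0.38 0.38
neck [ 487.56 -186.8 ] 0.23 foot [ 487.54 -187.74] 0.18 diff [0.02 0.94]
t 19.8 pos [ 0.4877 -0.1878  0.0913] q [-0.53  0.29 -0.34  0.91  0.01  1.54] F [-6.1  2.9 20.4] M [0.88 1.73 0.03] op 2.88 
R [[0.029, 0.877, -0.48], [-0.004, -0.48, -0.877], [-1.0, 0.027, -0.01]] tilt deg 1.67 
shift cm [-0.03 -0.07  0.06]
vn 8.5; vf 5.6; jar 5.7; forceps 5.8; blank 78.9; g1 4.4; g2 71.6; g3 71.5; g4 38.7;
```

View pics/end.png

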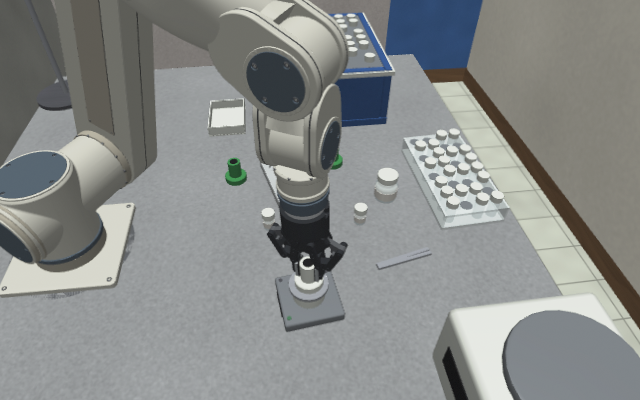

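The carrier is seated on the reader at (308,280), held at about 20 N. The vials, jar and forceps haven't moved; the blank and some greens are only hidden by the arm here. Handing in.

```bash
python3 -c "
from cell import *
sign_off();o=get_obs();print(o['t'],o['force'],o['eef_pos'])"
```

```text
the job is handed in; nothing more can be done
the job is handed in; nothing more can be done
```

I lifted the carrier out of the mould, set it foot down on the reader's plunger and pressed it to the stop. I handed the job in at about 20 s with it still held down at about 20 N.

**Reseating:** The first press slowly tilted the wrist while the foot was on the stop. At one point the carrier leaned by what I put at 1–2°. A correction then slid the foot about 2 mm sideways on the stop. I lifted off, removed the tilt in the air and pressed again more gently. The highest push I read was 33.5 N, during the first attempt.

**Last checks:**
- **Seating:** The force rose sharply (7, 16, then 25 N) while the height stayed at 0.0913 m. The expected stop height was 0.0916 m, so the foot is on the hard stop.
- **Centring:** The foot is about 1 mm off the disc centre. The two cameras disagree by about 3 mm in y, so I took their mean.
- **Lean:** The side camera shows none in x and 0.9 mm in y over 40 mm of neck. A similar y offset appeared in every reading, so I took it as camera bias. I judged "all round" contact from the force, the height and the tool tilt (0.2–0.3° from the grasp value in the jaw direction, about 0.5° across it). I did not see it directly.
- **Bystanders:** Vials, jar, forceps and the nearest green look-alike are unchanged in the final side picture. The blank and the other look-alikes are hidden by the arm there. Just after the lift the blank was still in the mould, as were the look-alikes in view. Nothing I did later went near them.

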